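Load the gauge block into its pallet and clamp it under the probe bridge

TASK

Check the probes before the run: set the drilled aluminium gauge block, holes up, into the black nest of the loose pallet, then take the loaded pallet by its blue handle and slide it along the fixture bed under the blue probe bridge until it is fully home against the end stop, with its slotted ear under the washer of the wing nut. Then turn the brass wing nut clockwise, in short turns between the bridge pillar and the connector box, until the ear is clamped tight, and let go. Do not bump the probe bridge and leave the other things on the bench where they are.

Things in the scene. Friction and masses are not known exactly. Their poses are not given: they have to be found in the camera images.
- gauge_block: Drilled aluminium block, 40 (its x) x 60 (its y) x 25 mm high, 0.16 kg, standing loose on the bench with its row of holes up. Origin at the centre of its underside, z up. Grasp it across its 40 mm side. Either way round is right.
- pallet: Loose steel pallet, about 0.3 kg, flat on the bench: plate 6 mm thick, x -62 to 45, y -30 to 30 mm. Origin on the underside, z up; x is the direction in which it is pushed into the fixture (handle at the rear, -x, end). A clamping ear of the same plate sticks out to the right (x -34 to 8, y -30 to -78) with an open slot 12 mm wide centred on y -58 (x -8 to 8, open towards +x).
- pallet_nest (a point): Centre of the floor of the pallet's black nest, 7 mm ahead of and 6 mm above the pallet's origin; same axes. The nest takes the block with its 60 mm side along the pallet's x: clear space 63 x 43 mm, walls 8 mm high, 6 mm thick, so the block stands 17 mm proud. Fully in, the block's underside rests on this floor.
- pallet_handle (a point): On the pallet's blue upright handle plate, 55 mm behind the pallet's origin, 40 mm above its underside; same axes. The plate is 10 mm thick (along x), 40 mm wide (along y), its top 50 mm above the underside; 27 mm free between it and the loaded block. Pinch it across its 10 mm from above, well down and firmly: the loaded pallet is heavier ahead of the handle.
- check_fixture: Fixture screwed to the bench: aluminium plate x -95 to 76, y -117 to 73 mm, 10 mm thick, its top is the bed. Origin on the axis of the pallet's lane, at bench level; x is the push-in direction. Lane 63 mm wide between a left rail (x 0 to 65, flared mouth from -18) and a short right rail (x 37 to 65), both 10 mm high; end stop at x 65. An 8 mm stud at x 19, y -58 carries washer and wing nut.
- lane_home (a point): On the bed, 20 mm ahead of the fixture's origin, 10 mm above the bench; axes as the fixture's. When the pallet is fully home against the end stop its origin lies here, axes matching, with the stud in the ear's slot. With the pallet's origin 60 mm or more short of this point it can be lowered on to the bed clear of everything and then slid in.
- probe_bridge: Blue bridge fixed across the lane, with a black probe head; not to be bumped. Frame as the fixture's. Pillars 18 x 22 mm at x 58, y -58 and y 58, top 67 mm above the bench; beam between them, x 49 to 67; head x 4 to 56, y -12 to 12, underside 53 mm above the bench, probes to 47 mm (the block's top passes at 41 mm).
- connector_box: Grey cable connector fixed beside the wing nut. Frame as the fixture's; x -1 to 39, y -89 to -112, top 52 mm above the bench. Free room round the nut's axis: 31 mm to this box (fixture -y), 30 mm to the bridge pillar (fixture +x), 38 mm to the loaded block (+y), open towards -x.
- wing_nut (a joint): Turn of the brass wing nut in rad, 0 = most open, grows clockwise seen from above; starts between 0.6 and 1.2. Each rad lowers nut and washer by 1 mm. At 0 the washer is 3 mm above the ear of a pallet on the bed; it touches the ear at about 3.0, its spring then clamps it, tight from about 3.5; the nut stops dead at 4.0. It is stiff (0.06 N m) and stays where it is left.
- wing_nut_wings (a point): On the wing nut's axis at mid-height of its wings; turns and sinks with the nut. x runs along the wings, z up. Wings: 52 mm tip to tip, 10 mm thick (along y), from 14 mm below to 11 mm above this point; hub 24 mm across below them. Pinch the wings across their 10 mm with the fingers opened only a little, turn, let go, turn back and take them again (half a turn brings the same shape).
- probe_tin: White round lidded tin, 60 mm across, 22 mm high; a bystander. Leave it alone.
- multimeter: Grey hand multimeter 182 x 88 x 56 mm; a bystander. Leave it alone.
- screwdriver_1: Small blue screwdriver; a bystander. Leave it alone.
- tape_amber: Roll of amber tape, 72 mm across, 19 mm high; a bystander. Leave it alone.
- tweezers_1: Steel tweezers, 132 mm long; a bystander. Leave it alone.
- usb_dongle: Small black plug-in key, 54 mm long; a bystander. Leave it alone.
- clamp_washer: Steel washer under the wing nut, 28 mm across, 2 mm thick, on the stud, spring-loaded (16 N per mm); goes up and down with the nut but does not turn. Origin at the centre of its underside.
Mind the look-alikes: they are no part of the job. Leave any pink look-alike of the gauge_block alone.

How it is judged:
By the outcome, as a careful person would: the job done as asked, in the order asked, and still so for the second after the job is handed in, with the robot touching nothing.
It also fails if it takes over 72 s, if anything falls off the work surface, if the arm or the gripper's body presses on something with over 40 N, if the wrist force passes 120 N, or if a joint passes its speed limit or range.

ROBOT

A 6-joint arm with a two-finger parallel gripper is mounted at the origin on a cart in front of the work surface, level with it; the furniture and walls round the work are solid. World frame = base frame: x ahead of the robot, y to its left, z up, the work surface at z = 0. Lengths are in m, angles in degrees, forces in N, time in s.
With the tool pointing down it reaches from about 0.325 to 0.775 m from the base axis. Payload 5.5 kg.
Tool frame: the origin (TCP) lies midway between the tips of the shut fingers; the grasp point (between the pads) lies 19 mm behind it (pinch_z is the z of the grasp point in the tool frame, in m); z points along the fingers, y is the line along which they close (so a half turn about z gives the same grasp; the last joint's range is limited). The gripper opens to 88 mm and grips with 3 to 60 N. Pads are 20 mm wide; open, the fingers measure 115 mm over their backs; the gripper's body (75 mm by 178 mm) begins 61 mm behind the grasp point.
Start: joints at [63.787, 5.22, 70.514, -0, 104.267, -3.249], TCP at [0.234, 0.552, 0.202] pointing down, gripper open.
Joint ranges: [-164.24, 164.24], [-49.07, 125.15], [9.68, 141.18], [-86.29, 266.29], [3.28, 154.24], [-151.56, 151.56]. Speed limits (degrees/s): [147.25, 147.25, 172.46, 180, 180, 180].

INTERFACE

Orientations are given as a 3x3 rotation matrix whose columns are the frame's x, y, z axes.
In Python, from workcell import * gives the robot as it stands. The module is installed in compiled form; this text tells all that it offers. Calls block until the motion is done:
- reach(position, orientation): joint-space move of the TCP to a pose.
- move_l(position, frame=None, vel=0.15): straight line of the TCP; frame=None keeps the orientation; vel is the mean speed in m/s.
- move_j(angles): joint-space move.
- gripper_open() and close(force=None): open the fingers fully, or close them until they stop; force is the grip in N (None keeps the last).
- wait(seconds).
- inverse_kinematics(position, orientation): joint angles nearest the present ones, or None.
- read_state(): the state.
- snapshot(name): name is "scene" or "top"; returns a dict with "img" (400x640x3 uint8, red, green, blue), "range_z" (400x640 float32, m along the optical axis (not along the pixel's ray), 0 where there is no reading), "intrinsics" (3x3 intrinsics, pixels), "R" (3x3) and "t" (3): a world point X has camera coordinates R X + t. Camera axes: x right, y down, z forward; pixel columns grow to the right and rows downward; lengths in m; the calibration is good to about 2 mm. A picture is of the moment at which its call begins.
A pose or a line that the arm cannot do raises Unreachable and nothing moves.
- sign_off(): hands the job in; it is judged then, once.
Trained networks look in a picture, given as the dict that the camera call returned (one of the last four; its "shot" number tells which), for a name from the list of things; names that differ only in an ending like _2 or _b are one class to them, and where a whole thing is asked for, a point or a joint stands for the part that bears it (a point fixed in the world has none). Each returns a list of dicts, best first, with "score" (0 to 1); they miss things now and then, are a little off and sometimes report something else, mostly with a low value. They report only what shows in the picture. A call takes as long as a camera call. They do not tell look-alikes from the thing itself.
- find_in(picture, query): "point" ([x, y, z] in m, in world coordinates, good to about 4 mm: the middle of the surface that is visible of it).
- masks_of(picture, query): "mask" (400x640 bool, what is visible of it).
The state is a dict: "clock": time; "joint_positions": joint angles; "joint_vel": joint speeds; "joint_torque": joint torques, N m; "tool_pos": TCP position; "tcp_rot": TCP orientation; "ft_force": force on the tool from outside, world axes, zero at the start; "ft_torque": the same for the moment, N m; "grip_width": finger opening in m; "grasp_force": force on a finger pad.
Only numpy, scipy, OpenCV 4.12 (cv2) and the standard library are available. Lean on these libraries where they do the work, as an engineer would, in place of code of your own. Each camera call takes 0.05 s, during which the arm holds its last target. There are 200 camera calls.

## Working session

There is one attempt and no reset: what is moved stays moved. The work goes in short steps, each a Python script; the robot and the scene stay as the last script left them, time stands still between calls to the robot, and variables do not carry over. Pictures are saved under pics/ and viewed, at most 15 in all, crops included, and the job is handed in when it is done.

```bash
mkdir -p pics; cat > h.py <<'E'
from workcell import *
import numpy as np, cv2
def save(img,name): cv2.imwrite('pics/'+name,cv2.cvtColor(np.ascontiguousarray(img),cv2.COLOR_RGB2BGR))
def cloud(p):
    K=p["intrinsics"];z=p["range_z"].astype(float);v,u=np.mgrid[:400,:640]
    c=np.stack([(u-K[0,2])/K[0,0]*z,(v-K[1,2])/K[1,1]*z,z],-1)
    return (c-p["t"])@p["R"]
def px(p,X):
    c=p["R"]@np.asarray(X)+p["t"];q=p["intrinsics"]@c;return (q[:2]/q[2]).round(0)
E
python3 - <<'E'
from h import *
a=snapshot("scene");b=snapshot("top")
save(a["img"],"scene.png");save(b["img"],"top.png")
for n in ["gauge_block","pallet","pallet_handle","check_fixture","probe_bridge","connector_box","wing_nut","clamp_washer","pallet_nest"]:
  for nm,p in(("s",a),("t",b)):
    try:
      for d in find_in(p,n)[:3]: print(n,nm,round(d["score"],2),np.round(d["point"],3),px(p,d["point"]))
    except Exception as e: print(n,nm,e)
for p in(a,b):print(p["R"].round(3),p["t"].round(3),p["intrinsics"][0,0])
print(read_state()["clock"])
E
```

```text
gauge_block s 0.56 [0.452 0.318 0.021] [240. 179.]
gauge_block t 0.71 [0.456 0.337 0.023] [197. 231.]
gauge_block t 0.7 [0.714 0.378 0.029] [186. 151.]
gauge_block t 0.17 [ 0.509 -0.069  0.011] [323. 213.]
pallet s 0.71 [0.48  0.15  0.006] [266. 198.]
pallet s 0.53 [ 0.438 -0.386  0.023] [350. 283.]
pallet t 0.74 [0.485 0.159 0.009] [253. 221.]
pallet t 0.49 [0.453 0.336 0.027] [197. 232.]
pallet_handle s 0.69 [0.481 0.152 0.007] [266. 197.]
pallet_handle t 0.81 [0.481 0.157 0.008] [254. 223.]
check_fixture s 0.7 [ 0.525 -0.09   0.005] [314. 225.]
check_fixture s 0.4 [ 0.373 -0.243  0.008] [296. 266.]
check_fixture t 0.91 [ 0.509 -0.072  0.009] [324. 213.]
probe_bridge s 0.94 [ 0.572 -0.061  0.061] [322. 201.]
probe_bridge t 0.77 [ 0.567 -0.047  0.062] [316. 194.]
connector_box s 0.59 [ 0.539 -0.156  0.036] [330. 224.]
connector_box t 0.74 [0.596 0.339 0.017] [198. 188.]
connector_box t 0.55 [ 0.444 -0.372  0.021] [417. 232.]
wing_nut s 0.55 [0.369 0.094 0.016] [242. 210.]
wing_nut s 0.4 [ 0.538 -0.103  0.04 ] [320. 215.]
clamp_washer s 0.61 [0.453 0.319 0.023] [240. 178.]
clamp_washer s 0.41 [0.479 0.15  0.007] [266. 198.]
clamp_washer s 0.4 [ 0.524 -0.092  0.006] [314. 225.]
pallet_nest s 0.97 [0.48  0.149 0.004] [267. 198.]
pallet_nest s 0.73 [ 0.572 -0.062  0.065] [322. 200.]
pallet_nest s 0.66 [ 0.538 -0.107  0.041] [321. 215.]
pallet_nest t 0.96 [0.483 0.159 0.005] [254. 222.]
pallet_nest t 0.35 [ 0.546 -0.144  0.047] [347. 201.]
pallet_nest t 0.2 [0.364 0.293 0.01 ] [212. 259.]
[[ 0.84  -0.542  0.007]
 [-0.241 -0.385 -0.891]
 [ 0.486  0.747 -0.454]] [-0.505  0.169  0.96 ] 375.3069245221799
[[-0.009 -1.     0.001]
 [-0.997  0.009 -0.081]
 [ 0.081 -0.002 -0.997]] [-0.059  0.539  1.231] 386.62909217745516
1.0
```

View pics/top.png

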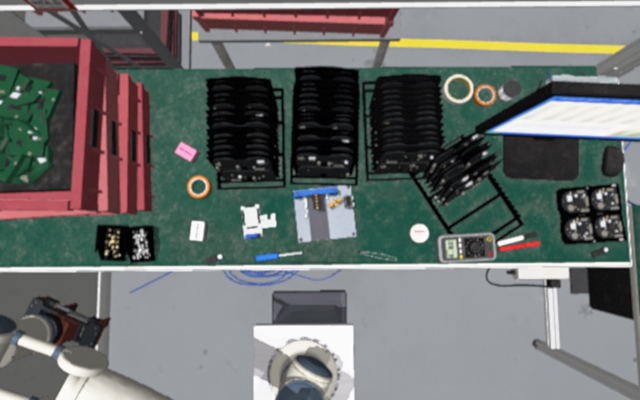

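View pics/scene.png

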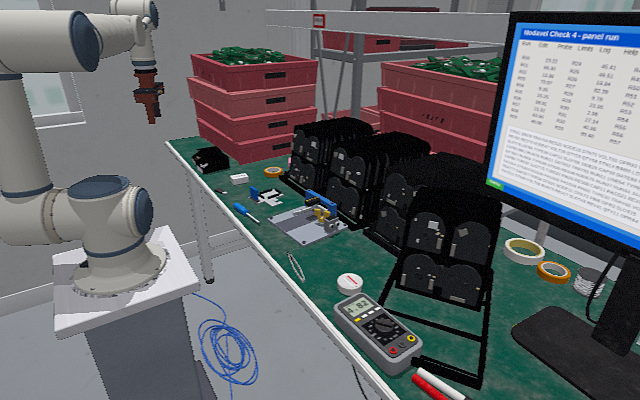

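The candidates for the block are a white/silver block at top (197,231) and a pink one at (186,151), which is the decoy. The pallet is at (257,220), the fixture at (325,213) and the orange tape at (199,187). I'll check the choice in a close crop.

```bash
python3 - <<'E'
from h import *
b=snapshot("top");a=snapshot("scene")
save(cv2.resize(b["img"][170:270,180:370],None,fx=4.2,fy=4.2,interpolation=cv2.INTER_CUBIC),"c1.png")
save(cv2.resize(a["img"][160:260,220:370],None,fx=5,fy=5,interpolation=cv2.INTER_CUBIC),"c2.png")
np.savez("shots.npz",bi=b["img"],bx=cloud(b),ai=a["img"],ax=cloud(a))
for p,n in((b,"b"),(a,"a")):
  X=cloud(p);
  for q in["gauge_block","pallet","check_fixture","probe_bridge"]:
    for d in masks_of(p,q)[:2]:
      m=d["mask"];P=X[m];v,u=np.nonzero(m);print(n,q,round(d["score"],2),m.sum(),(u.min(),u.max(),v.min(),v.max()),np.percentile(P,[5,50,95],axis=0).round(3).tolist())
X=cloud(b);m=(X[...,2]>-.02)&(X[...,2]<.003)&(X[...,0]>.36)&(X[...,0]<.7)&(abs(X[...,1]-.1)<.25);print("bench z",np.median(X[m][:,2]),m.sum())
E
```

```text
b gauge_block 0.5 246 (np.int64(176), np.int64(197), np.int64(143), np.int64(161)) [[0.69, 0.35, 0.012], [0.713, 0.376, 0.025], [0.736, 0.404, 0.029]]
b pallet 0.68 715 (np.int64(241), np.int64(275), np.int64(205), np.int64(237)) [[0.441, 0.099, 0.002], [0.486, 0.158, 0.007], [0.532, 0.192, 0.047]]
b pallet 0.41 3026 (np.int64(293), np.int64(355), np.int64(185), np.int64(242)) [[0.433, -0.157, 0.006], [0.508, -0.072, 0.011], [0.579, 0.013, 0.068]]
b check_fixture 0.89 2987 (np.int64(293), np.int64(355), np.int64(186), np.int64(242)) [[0.433, -0.154, 0.006], [0.51, -0.071, 0.011], [0.58, 0.013, 0.068]]
b probe_bridge 0.68 463 (np.int64(293), np.int64(337), np.int64(186), np.int64(209)) [[0.529, -0.104, 0.008], [0.57, -0.046, 0.066], [0.588, 0.019, 0.071]]
b probe_bridge 0.48 1646 (np.int64(435), np.int64(495), np.int64(233), np.int64(262)) [[0.356, -0.601, 0.031], [0.394, -0.517, 0.039], [0.435, -0.435, 0.049]]
a gauge_block 0.56 163 (np.int64(231), np.int64(248), np.int64(173), np.int64(184)) [[0.428, 0.314, 0.004], [0.454, 0.321, 0.021], [0.482, 0.353, 0.027]]
a pallet 0.76 463 (np.int64(250), np.int64(283), np.int64(186), np.int64(205)) [[0.435, 0.096, 0.002], [0.482, 0.147, 0.007], [0.534, 0.191, 0.044]]
a check_fixture 0.88 2289 (np.int64(269), np.int64(347), np.int64(189), np.int64(246)) [[0.431, -0.166, 0.008], [0.521, -0.092, 0.012], [0.582, 0.007, 0.067]]
a probe_bridge 0.85 393 (np.int64(305), np.int64(336), np.int64(189), np.int64(214)) [[0.525, -0.113, 0.029], [0.571, -0.057, 0.063], [0.592, 0.013, 0.069]]
bench z 0.0005986656717251701 5920
```

View pics/c1.png

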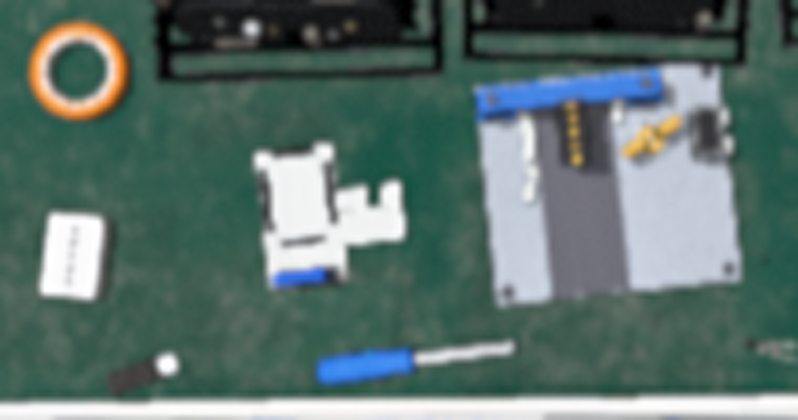

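View pics/c2.png

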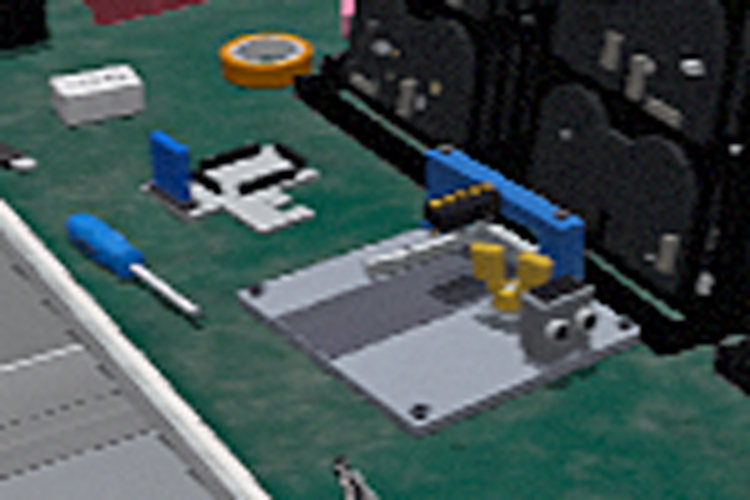

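The top crop shows the silver drilled block at crop (72,255), i.e. top (197,231). The pallet has its blue handle towards the robot and its ear to the right. The fixture shows the brass nut at crop (652,137), and the box is at (710,135). The pink one stays untouched. Next I fit the poses by silhouette.

```bash
cat >> h.py <<'E'
def fg(p,c,r):
    u,v=int(c[0]),int(c[1]);w=p["img"][v-r:v+r,u-r:u+r].astype(np.float32)
    g=(w[...,1]-w[...,0])/(w.max(-1)+1)      # bench: strongly green over red
    blue=(w[...,2]>w[...,1]*1.25)
    a=np.clip(1-g/fg.g0,0,1);a[blue]=1
    return cv2.resize(a,None,fx=S,fy=S,interpolation=cv2.INTER_LINEAR),(u-r,v-r)
fg.g0=.6
def overlay(p,boxes,q,z,c,r,name):
    u,v=int(c[0]),int(c[1]);im=cv2.resize(p["img"][v-r:v+r,u-r:u+r],None,fx=6,fy=6,interpolation=cv2.INTER_CUBIC)
    for b in boxes:
        X=b@Rz(q[2]).T+[q[0],q[1],z];k=(X@p["R"].T+p["t"])@p["intrinsics"].T;k=k[:,:2]/k[:,2:]
        k=((k-[u-r,v-r]+.5)*6-.5).round().astype(np.int32)
        for i in range(8):
            for j in(1,2,4):
                if not i&j: cv2.line(im,tuple(map(int,k[i])),tuple(map(int,k[i|j])),(255,0,0),1)
    return im
E
sed -i 's/np.ones((41,41))/np.ones((25,25))/' h.py
python3 - <<'E'
from h import *
b=snapshot("top");a=snapshot("scene")
for p,c in((b,(225,245)),(a,(225,210))):
    w=p["img"][c[1]-3:c[1]+4,c[0]-3:c[0]+4].reshape(-1,3).astype(float);print(np.median(w,0),((w[:,1]-w[:,0])/(w.max(1)+1)).min().round(2),np.median((w[:,1]-w[:,0])/(w.max(1)+1)).round(2))
ims=[]
for n,B,x0,r in(("block",BLOCK,(.455,.335,-1.57-.08),20),("pallet",PALLET,(.492,.168,.08),26),("fix",FIX,(.517,-.05,.08),46)):
  for k,p in(("t",b),("s",a)):
    f=fit(p,B,x0,r=r);print(n,k,np.round(f,4),"deg",round(np.degrees(f[2]),2))
    rr={"block":16,"pallet":26,"fix":0}[n]
    if rr: ims.append(overlay(p,B,f,0,px(p,[x0[0],x0[1],0]),26 if n=="pallet" else 20,""))
    else: ims.append(cv2.resize(overlay(p,B,f,0,px(p,[x0[0],x0[1],0]),46,""),(312,312)))
H=[cv2.resize(i,(266,266)) for i in ims]
save(np.vstack([np.hstack(H[0::2]),np.hstack(H[1::2])]),"fit1.png")
E
```

```text
[60. 91. 79.] 0.29 0.34
[166. 174. 178.] -0.03 0.0
block t [ 0.4642  0.3258 -1.5502  0.379 ] deg -88.82
block s [ 0.4577  0.3397 -1.5821  0.1366] deg -90.65
pallet t [0.4964 0.1677 0.0089 0.1925] deg 0.51
pallet s [0.4946 0.1694 0.1321 0.0922] deg 7.57
fix t [ 0.5176 -0.0473  0.0394  0.1141] deg 2.26
fix s [ 0.5184 -0.047   0.102   0.121 ] deg 5.84
```

View pics/fit1.png

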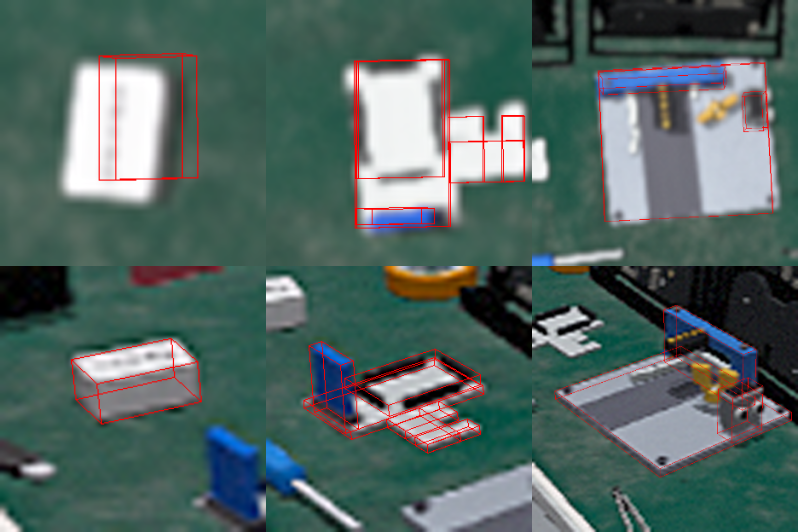

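The scene-camera overlays fit well. In the top view my green threshold was wrong (bench ratio 0.34), so I lower it and refit.

```bash
python3 - <<'E'
from h import *
b=snapshot("top");a=snapshot("scene")
for g0 in(.28,.36):
 fg.g0=g0
 ims=[]
 for n,B,x0,r in(("block",BLOCK,(.457,.339,-1.62),20),("pallet",PALLET,(.4946,.1690,.1),26),("fix",FIX,(.518,-.047,.1),46)):
  for k,p in(("t",b),("s",a)):
    f=fit(p,B,x0,r=r);print(g0,n,k,np.round(f,4),"deg",round(np.degrees(f[2]),2))
    ims.append(cv2.resize(overlay(p,B,f,0,px(p,[x0[0],x0[1],0]),{"block":20,"pallet":26,"fix":46}[n],""),(266,266)))
save(np.vstack([np.hstack(ims[0::2]),np.hstack(ims[1::2])]),"fit2.png")
E
```

```text
0.28 block t [ 0.4565  0.3404 -1.6559  0.186 ] deg -94.88
0.28 block s [ 0.4583  0.3414 -1.6591  0.0436] deg -95.06
0.28 pallet t [0.494  0.1671 0.1276 0.0762] deg 7.31
0.28 pallet s [0.496  0.1702 0.1094 0.1222] deg 6.27
0.28 fix t [ 0.5162 -0.0496  0.0966  0.0375] deg 5.53
0.28 fix s [ 0.5205 -0.0467  0.1008  0.0923] deg 5.78
0.36 block t [ 0.4534  0.3422 -1.6629  0.2334] deg -95.28
0.36 block s [ 0.4582  0.341  -1.6406  0.0423] deg -94.0
0.36 pallet t [0.4939 0.1667 0.1297 0.0953] deg 7.43
0.36 pallet s [0.4951 0.1702 0.1269 0.1119] deg 7.27
0.36 fix t [ 0.516  -0.0495  0.0865  0.0561] deg 4.95
0.36 fix s [ 0.5198 -0.0467  0.1021  0.0936] deg 5.85
```

View pics/fit2.png

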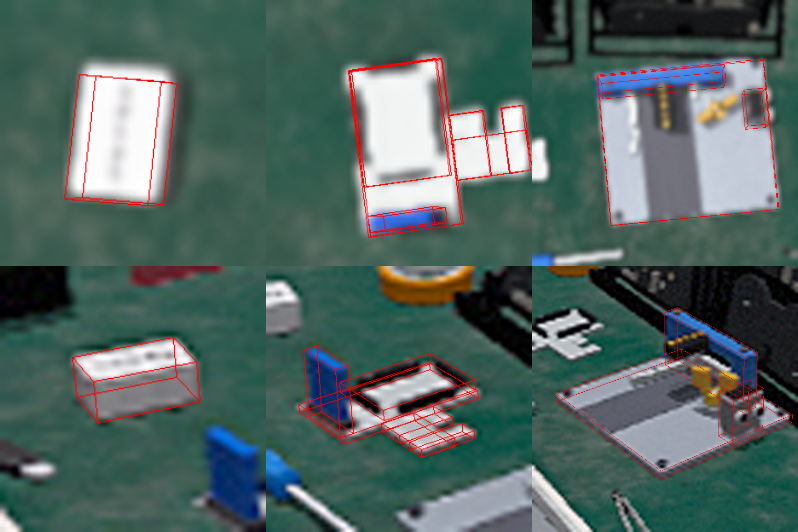

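Poses (average of the two cameras): block (0.4575, 0.3405), pallet (0.495, 0.1687, 7.2°), fixture (0.518, -0.048, 5.6°). These agree with the brass nut measured at (0.541, -0.106). I choose the silver block and start by picking it up and hovering over the nest.

```bash
cat >> h.py <<'E'
def down(beta):
    b=np.radians(beta);y=np.array([np.cos(b),np.sin(b),0]);z=np.array([0,0,-1.]);return np.column_stack([np.cross(y,z),y,z])
def ok(p,beta):
    """of the two equivalent yaws, the one with least joint-6 effort"""
    best=None
    for k in(0,180,-180):
        q=inverse_kinematics(np.array(p),down(beta+k))
        if q is not None and (best is None or abs(q[5])<best[0]): best=(abs(q[5]),beta+k,q)
    return best
BL=np.array([.4575,.3405]);BLY=-94.7
PA=np.array([.495,.1687]);PY=7.2
FX=np.array([.518,-.048]);FY=5.6
def inF(x,y): return FX+(Rz(np.radians(FY))@[x,y,0])[:2]
def inP(x,y): return PA+(Rz(np.radians(PY))@[x,y,0])[:2]
def st(msg=""):
    s=read_state();print(msg,"t",round(s["clock"],1),"tcp",np.round(s["tool_pos"],4),"F",np.round(s["ft_force"],1),"w",round(s["grip_width"]*1e3,1),"gf",round(s["grasp_force"],1),"j6",round(s["joint_positions"][5],0));return s
E
python3 - <<'E'
from h import *
o=ok([*BL,.06],BLY);print(o[1],np.round(o[2]))
D=down(o[1])
reach([*BL,.07],D);move_l([*BL,.012],vel=.12);st("at block")
close(30);st("closed")
move_l([*BL,.08],vel=.2);st("up")
N=inP(.007,0);on=ok([*N,.06],PY+90);print(on[1],np.round(on[2]))
reach([*N,.06],down(on[1]));st("over nest")
a=snapshot("scene");b=snapshot("top");save(cv2.resize(np.hstack([a["img"][165:225,235:305],b["img"][190:250,220:290]]),None,fx=5.7,fy=5.7,interpolation=cv2.INTER_CUBIC),"hov.png")
E
```

```text
85.3 [ 33.   2.  89.  -0.  90. -52.]
at block t 3.7 tcp [0.4576 0.341  0.0126] F [-0.1  0.5  1. ] w 87.9 gf 0.0 j6 -52.0
closed t 5.0 tcp [0.4575 0.3405 0.012 ] F [-0.2 -0.8  0.4] w 0.4 gf 0.0 j6 -52.0
up t 5.5 tcp [0.4576 0.3406 0.0798] F [-0.3  0.  -0.9] w 0.3 gf 0.0 j6 -52.0
97.2 [ 15.  -5.  95.  -0.  90. -82.]
over nest t 6.3 tcp [0.5013 0.17   0.0588] F [ 0.3  0.7 -0.1] w 0.7 gf 0.0 j6 -82.0
```

View pics/hov.png

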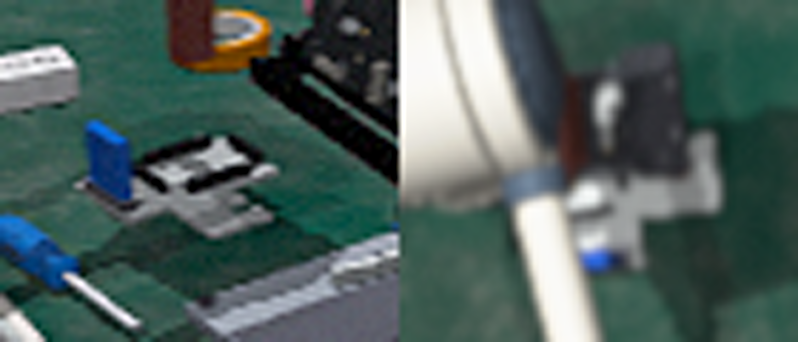

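The gripper is empty: it closed to 0.4 mm and the block still lies at scene (241,179). I'll check where the block is now, and whether the tool tip really is where it is reported.

```bash
python3 - <<'E'
from h import *
fg.g0=.3
b=snapshot("top");a=snapshot("scene")
for k,p in(("s",a),("t",b)):print(k,np.round(fit(p,BLOCK,(.4575,.3405,-1.65),r=20),4))
s=read_state();T=np.array(s["tool_pos"]);print(T,s["tcp_rot"].tolist() if hasattr(s["tcp_rot"],"tolist") else s["tcp_rot"],px(a,T),px(b,T))
X=cloud(a);m=(abs(X[...,0]-T[0])<.06)&(abs(X[...,1]-T[1])<.06)&(X[...,2]>.03)&(X[...,2]<.16)
v,u=np.nonzero(m);P=X[m]
for lo in np.arange(.03,.16,.01):
    q=P[(P[:,2]>=lo)&(P[:,2]<lo+.01)]
    if len(q):print(lo.round(2),len(q),q.min(0).round(3),q.max(0).round(3))
o=ok([*BL,.06],BLY)
im=cv2.resize(a["img"][110:220,215:315],None,fx=5,fy=5,interpolation=cv2.INTER_CUBIC)
c=((px(a,T)-[215,110])*5).astype(int);cv2.circle(im,tuple(map(int,c)),6,(255,255,0),1);save(im,"tip.png")
E
```

```text
s [ 0.4582  0.3415 -1.6532  0.0455]
t [ 0.4468  0.3394 -1.5788  0.3885]
[0.50170539 0.17098419 0.05995335] [[-0.9918875723362427, -0.12711820094266973, -8.266809456752848e-05], [-0.12711821837984616, 0.9918875395766373, 0.00025959302503124684], [4.8998454602835825e-05, 0.0002679957162919486, -0.999999962888723]] [268. 180.] [247. 215.]
0.03 7 [0.443 0.139 0.03 ] [0.447 0.145 0.04 ]
0.04 5 [0.444 0.141 0.044] [0.447 0.17  0.05 ]
0.05 1 [0.443 0.145 0.051] [0.443 0.145 0.051]
0.08 16 [0.49  0.157 0.081] [0.512 0.174 0.089]
0.09 23 [0.492 0.157 0.09 ] [0.514 0.175 0.1  ]
0.1 19 [0.491 0.157 0.101] [0.514 0.174 0.11 ]
0.11 24 [0.491 0.155 0.11 ] [0.513 0.177 0.119]
0.12 22 [0.491 0.157 0.12 ] [0.515 0.179 0.129]
0.13 25 [0.491 0.153 0.13 ] [0.512 0.185 0.14 ]
0.14 24 [0.491 0.151 0.14 ] [0.509 0.184 0.15 ]
0.15 10 [0.49  0.141 0.151] [0.501 0.17  0.159]
```

View pics/tip.png

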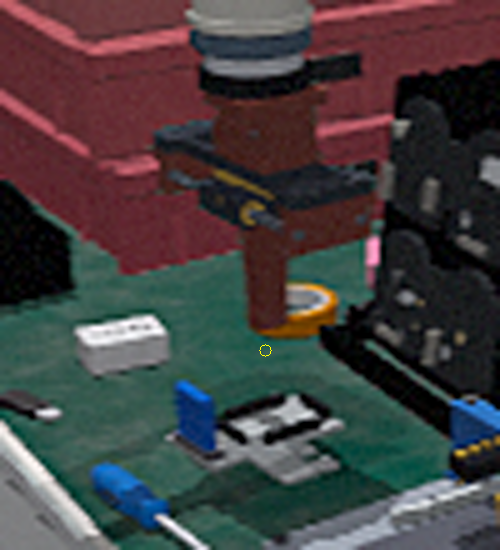

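The picture shows the shut fingertips (265,330) about 20 mm above the reported TCP mark (265,350), and the depth gives their ends at z≈0.080 with the TCP at 0.060. So the stated tool length is about 20 mm too long, which explains the miss. I'll measure the offset with a guarded touch on the bench beside the block, then grasp.

```bash
cat >> h.py <<'E'
BL=np.array([.458,.341]);PA=np.array([.4955,.1698]);FX=np.array([.519,-.0472])
def fz(n=3):
    f=[]
    for _ in range(n): f.append(np.array(read_state()["ft_force"]));wait(.02)
    return np.mean(f,0)
E
python3 - <<'E'
from h import *
D=down(85.3)
gripper_open()
reach([*BL,.05],D);f0=fz()
move_l([*BL,-.009],vel=.12)
z=-.009
while z>-.028:
    z-=.0012;move_l([*BL,z],vel=.02);f=fz(2)-f0
    if f[2]>4:break
s=st("touch %.4f"%z);print(f.round(1))
np.save("zt.npy",s["tool_pos"][2])
zg=s["tool_pos"][2]+.011
move_l([*BL,zg],vel=.05);close(30);st("closed")
E
```

```text
touch -0.0222 t 12.4 tcp [ 0.4582  0.3412 -0.0205] F [-2.5 -2.1 11.2] w 87.7 gf 5.1 j6 -52.0
[-4.2 -1.6  9.5]
closed t 13.6 tcp [ 0.458   0.3409 -0.0095] F [-0.3  0.1 -0.7] w 39.4 gf 30.0 j6 -52.0
```

Grasped: width 39.4 mm, and the tip lies 20 mm behind the reported TCP. Now I place it into the nest with a force check.

```bash
cat > place.py <<'E'
from h import *
Dn=down(97.2)
move_l([*BL,.04],vel=.2)
N=inP(.007,0)
reach([*N,.03],Dn);f0=fz(4)
move_l([*N,.0065],vel=.1)
c,s_=np.cos(np.radians(PY)),np.sin(np.radians(PY))
def go(dx,dy,z,vel=.03):
    p=N+[c*dx-s_*dy,s_*dx+c*dy];move_l([*p,z],vel=vel)
done=False
for dx,dy in[(0,0),(0,.0015),(0,-.0015),(.0015,0),(-.0015,0),(.0015,.0015),(.0015,-.0015),(-.0015,.0015),(-.0015,-.0015),(0,.003),(0,-.003),(.003,0),(-.003,0)]:
    go(dx,dy,.0065);z=.0065
    while z>-.003:
        z-=.0015;go(dx,dy,z);f=fz(2)-f0
        if f[2]>6:break
    print((dx,dy),round(z,4),f.round(1))
    if z<=-.0025: done=True;break
    if read_state()["clock"]>26:break
st("placed" if done else "NOT IN")
if done:
    gripper_open();st("open");move_l([*N,.06],vel=.2)
E
python3 place.py
```

```text
(0, 0) -0.004 [0.  0.6 1.8]
placed t 17.4 tcp [ 0.5027  0.1708 -0.0036] F [ 0.6 -0.   0.7] w 39.9 gf 30.0 j6 -82.0
open t 18.3 tcp [ 0.5024  0.1707 -0.004 ] F [-0.1 -0.2 -0. ] w 88.2 gf 0.0 j6 -82.0
```

The block dropped in at the first try. Next I take the handle, with the open front finger passing just above the block, then lift and check.

```bash
python3 - <<'E'
from h import *
a=snapshot("scene");X=cloud(a);q=inP(.007,0);m=(abs(X[...,0]-q[0])<.018)&(abs(X[...,1]-q[1])<.012)&(X[...,2]<.05);print("block top z",np.median(X[m][:,2]).round(4),m.sum())
H=inP(-.055,0)
o=ok([*H,.05],PY);print(o[1],np.round(o[2]));
o2=ok([*inF(-.105,0),.05],FY);print(o2[1],np.round(o2[2]))
reach([*H,.045],down(o[1]));f0=fz();move_l([*H,.0145],vel=.08);print((fz()-f0).round(1))
close(60);st("grip")
move_l([*H,.0145+.008],vel=.05);st("lift 8")
b=snapshot("scene");save(cv2.resize(b["img"][120:220,215:335],None,fx=5,fy=5,interpolation=cv2.INTER_CUBIC),"lift.png")
E
```

```text
block top z -0.7135 66
7.2 [ 16. -14. 104.  -0.  90.   9.]
5.6 [-13. -23. 111.  -0.  92. -18.]
[ 0.  -0.  -0.2]
grip t 22.1 tcp [0.4405 0.1629 0.0145] F [-2.8 -0.7  1. ] w 9.7 gf 60.0 j6 9.0
lift 8 t 22.4 tcp [0.4411 0.1629 0.0226] F [-0.3  0.3 -4.5] w 9.4 gf 60.0 j6 9.0
```

View pics/lift.png

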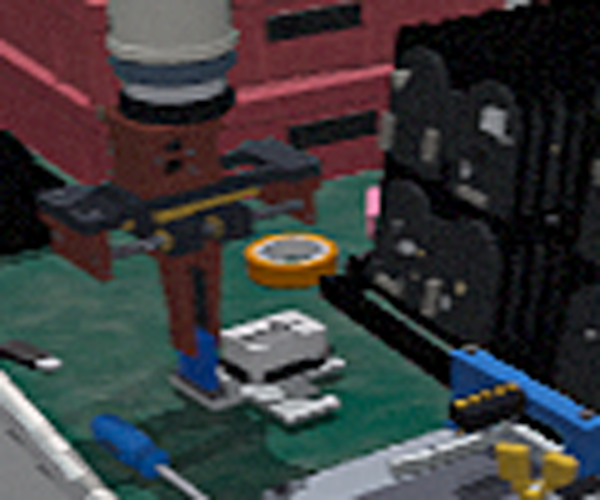

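The loaded pallet hangs level in the gripper with the block seated (force −4.5 N). I carry it to the bed, lower it, and slide it to 24 mm short.

```bash
cat > carry.py <<'E'
from h import *
D=down(FY);H=inP(-.055,0)
T0=read_state()["tool_pos"]
move_l([T0[0],T0[1],.055],vel=.15)
hx=-.055
P=inF(-.046+hx,0)
move_l([P[0],T0[1],.055],vel=.2)
move_l([*P,.055],frame=D,vel=.2);st("above bed");f0=fz(4)
move_l([*P,.027],vel=.1);z=.027
while z>.020:
    z-=.001;move_l([*P,z],vel=.02);f=fz(2)-f0
    if f[2]>3:break
st("down z %.4f"%z);print(f.round(1))
R2=Rz(np.radians(FY));dy=0.;x=-.046;log=[]
while x<-.0045:
    x=min(x+.005,-.004);move_l([*inF(x+hx,dy),z],vel=.04)
    g=R2.T@(fz(2)-f0);log.append((round(x*1e3),round(dy*1e3,1),*g.round(1)))
    if abs(g[1])>3: dy+=np.clip(.0002*g[1],-.001,.001)
    if g[0]<-25: print("blocked");break
print(*log,sep="\n");st("slid")
np.save("z.npy",[z,dy,x])
a=snapshot("scene");save(cv2.resize(a["img"][150:250,255:375],None,fx=5,fy=5,interpolation=cv2.INTER_CUBIC),"slid.png")
E
python3 carry.py
```

```text
above bed t 24.3 tcp [ 0.4185 -0.0564  0.0549] F [-0.   0.8 -3.6] w 9.7 gf 60.0 j6 -18.0
down z 0.0230 t 25.9 tcp [ 0.4187 -0.0572  0.0245] F [-3.8  1.   5.9] w 9.4 gf 60.0 j6 -18.0
[-4.2  0.2 11. ]
(-41, 0.0, np.float64(-3.1), np.float64(-0.2), np.float64(9.8))
(-36, 0.0, np.float64(-2.9), np.float64(-0.3), np.float64(9.2))
(-31, 0.0, np.float64(-2.6), np.float64(-0.8), np.float64(8.9))
(-26, 0.0, np.float64(-2.7), np.float64(-1.0), np.float64(9.1))
(-21, 0.0, np.float64(-2.9), np.float64(-1.2), np.float64(8.6))
(-16, 0.0, np.float64(-2.7), np.float64(-0.5), np.float64(9.0))
(-11, 0.0, np.float64(-2.9), np.float64(-0.4), np.float64(9.3))
(-6, 0.0, np.float64(-3.4), np.float64(-0.9), np.float64(8.9))
(-4, 0.0, np.float64(-4.9), np.float64(-0.3), np.float64(10.3))
slid t 28.7 tcp [ 0.4605 -0.0533  0.0244] F [-4.6 -1.5  5.3] w 9.4 gf 60.0 j6 -16.0
```

View pics/slid.png

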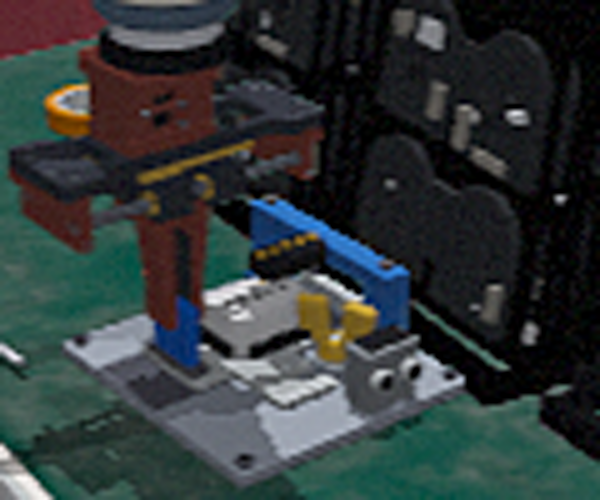

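The pallet is in the mouth of the lane and aligned. I release here, where the opening front finger still clears the probe head. Then I push the handle home with shut fingers until the end stop reacts.

```bash
cat > push.py <<'E'
from h import *
z,dy,x=np.load("z.npy");hx=-.055
move_l([*inF(x+hx,dy),.0245],vel=.02);gripper_open();st("open")
move_l([*inF(x+hx,dy),.06],vel=.2)
B=inF(x-.060-.0135-.012,dy)
move_l([*B,.06],vel=.2);close(10);f0=fz(4)
move_l([*B,.003],vel=.2)
R2=Rz(np.radians(FY));xc=x-.060-.0135-.012;log=[];k=0
while xc<-.0445:
    step=.004 if xc<-.058 else .001
    xc+=step;move_l([*inF(xc,dy),.003],vel=.05)
    g=R2.T@(fz(2)-f0);T=R2.T@(np.array(read_state()["tool_pos"])-[*FX,0]);log.append((round(xc*1e3,1),round(T[0]*1e3,1),*g.round(1)))
    if g[0]<-14:break
print(*[tuple(map(float,l)) for l in log],sep="\n");st("pushed")
move_l([*inF(xc-.02,dy),.003],vel=.1);move_l([*inF(xc-.02,dy),.09],vel=.25)
a=snapshot("scene");b=snapshot("top")
save(cv2.resize(np.hstack([a["img"][175:250,270:350],b["img"][180:255,285:365]]),None,fx=5,fy=5,interpolation=cv2.INTER_CUBIC),"home.png")
for k,p in(("t",b),("s",a)):
    X=cloud(p);h=cv2.cvtColor(p["img"],cv2.COLOR_RGB2HSV)
    m=(h[...,0]>12)&(h[...,0]<32)&(h[...,1]>110)&(h[...,2]>80)&(abs(X[...,0]-.543)<.035)&(abs(X[...,1]+.105)<.035)
    P=X[m];q=P[P[:,2]>.045];d=q[:,:2]-q[:,:2].mean(0);w,V=np.linalg.eigh(d.T@d);print(k,m.sum(),P[:,2].max().round(4),np.degrees(np.arctan2(V[1,1],V[0,1])).round(1),q.mean(0).round(4),inF(.019,-.058).round(4))
st()
E
python3 push.py
```

```text
open t 30.2 tcp [ 0.4603 -0.053   0.0245] F [-0.  -0.2 -0.6] w 87.8 gf 0.0 j6 -16.0
(-85.5, -84.5, -0.1, 0.5, -0.2)
(-81.5, -81.4, 0.2, 0.4, -0.2)
(-77.5, -77.4, -0.3, 0.3, -0.5)
(-73.5, -73.4, 0.1, -0.4, -0.8)
(-69.5, -69.3, -0.6, 1.0, 0.3)
(-65.5, -65.2, -0.2, 1.1, -0.5)
(-61.5, -61.2, 0.4, 0.1, -0.0)
(-57.5, -57.2, -0.1, 0.3, -1.1)
(-56.5, -56.6, -1.6, 0.3, 0.9)
(-55.5, -55.6, -2.6, 0.2, 0.6)
(-54.5, -54.4, -2.4, 0.2, -0.6)
(-53.5, -53.4, -2.4, 0.7, -0.2)
(-52.5, -53.2, -6.0, 0.2, 2.0)
(-51.5, -53.2, -10.6, 0.3, 4.7)
(-50.5, -53.2, -14.8, -0.5, 6.8)
pushed t 37.0 tcp [ 0.4661 -0.0529  0.0029] F [-14.1  -1.6   8.5] w 0.2 gf 7.8 j6 -16.0
t 40 0.0629 122.4 [ 0.5412 -0.1059  0.0572] [ 0.5436 -0.1031]
s 106 0.0595 122.9 [ 0.5415 -0.109   0.0528] [ 0.5436 -0.1031]
 t 37.9 tcp [ 0.4484 -0.0539  0.0885] F [-0.2 -1.2  0.8] w 0.8 gf 0.0 j6 -17.0
```

View pics/home.png

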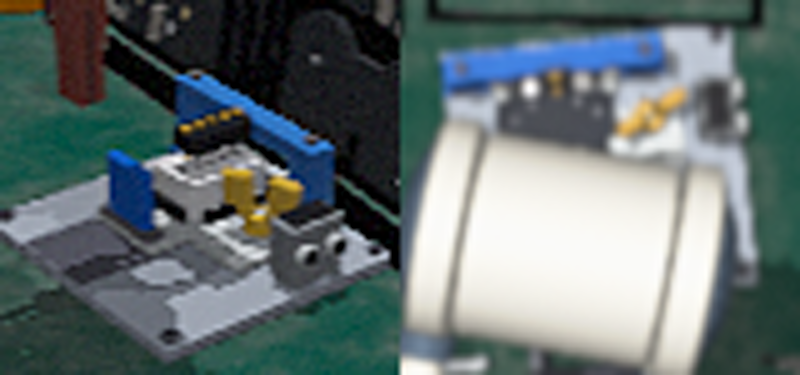

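The pallet is home: the end stop reacted at 53.2 mm against 53.5 expected, and the ear is under the washer. The gripper only opens fully, so no small-opening pinch fits here. Instead I turn the nut with the shut fingers against one wing, on the open side, with a force guard.

```bash
cat > turn.py <<'E'
from h import *
C=np.array([.5433,-.1037]);ZT=.0235;HW=16e-3
def e(a): a=np.radians(a);return np.array([np.cos(a),np.sin(a)])
def pos(al,s,p): return C+s*e(al)+p*e(al+90)
def sweep(a0,a1,s0,s1,extra,fmax,step):
    """push the wing that points to world angle a0 clockwise to a1"""
    reach([*pos(a0,s0,HW+extra),.075],down(a0));f0=fz(3)
    move_l([*pos(a0,s0,HW+extra),ZT],vel=.15);g=fz(2)-f0;print("down",g.round(1))
    if np.linalg.norm(g)>6: print("touch on the way down");move_l([*pos(a0,s0,HW+extra),.075],vel=.15);return None
    move_l([*pos(a0,s0,HW),ZT],vel=.04);a=a0;log=[]
    while a>a1:
        a=max(a-step,a1);s=s0+(s1-s0)*(a0-a)/(a0-a1)
        move_l([*pos(a,s,HW),ZT],frame=down(a),vel=.02)
        g=fz(2)-f0;ft=g[:2]@e(a+90);fr=g[:2]@e(a);log.append((round(a-FY),round(float(ft),1),round(float(fr),1)))
        if ft>fmax or abs(fr)>25: print("stop by force");break
    print(log);st()
    move_l([*pos(a,s,HW+.003),ZT],vel=.04);move_l([*pos(a,s,HW+.003),.075],vel=.2)
    return a
def nut():
    a=snapshot("scene");X=cloud(a);h=cv2.cvtColor(a["img"],cv2.COLOR_RGB2HSV)
    m=(h[...,0]>12)&(h[...,0]<32)&(h[...,1]>110)&(h[...,2]>80)&(abs(X[...,0]-.543)<.035)&(abs(X[...,1]+.105)<.035)
    P=X[m];q=P[P[:,2]>.045];d=q[:,:2]-q[:,:2].mean(0);w,V=np.linalg.eigh(d.T@d);print("nut",m.sum(),P[:,2].max().round(4),np.degrees(np.arctan2(V[1,1],V[0,1])).round(1))
    return a
E
python3 - <<'E'
from turn import *
sweep(122.5,-18+FY,.008,.005,.006,16,10)
nut()
E
```

```text
down [-0.1 -0.9  0.1]
stop by force
[(107, 5.6, -0.3), (97, 4.9, -0.9), (87, 5.0, -2.3), (77, 4.4, -2.0), (67, 3.3, -3.4), (57, 3.9, -3.5), (47, 4.5, -2.1), (37, 3.8, -1.5), (27, 3.0, -0.2), (17, 5.4, -8.7), (7, 11.6, -26.1)]
 t 44.5 tcp [ 0.5396 -0.0855  0.0212] F [-28.3   6.4   2.9] w 0.1 gf 2.0 j6 -25.0
nut 123 0.211 -160.5
```

The guard tripped on a radial force of 26 N. With the closing line along x, the wide gripper body reaches x≈0.636, where the board rack stands. I finish this wing with the gripper turned across it, then use the other wing with the tool further back.

```bash
sed -i 's/^ZT.*//; s/ZT=.0235;HW=16e-3/ZT=.0245;HW=16e-3;OFF=0/; s/down(a0)/down(a0+OFF)/; s/frame=down(a)/frame=down(a+OFF)/' turn.py; sed -i 's/^def pos/import sys\ndef pos/' turn.py
python3 - <<'E'
import turn
from turn import *
T=read_state()["tool_pos"];move_l([T[0]-.03,T[1],.085],vel=.2)
turn.HW=.0183;turn.OFF=90
r=sweep(23.,-18+FY,.008,.006,.002,16,7)
T=read_state()["tool_pos"];move_l([T[0]-.07,T[1],.085],vel=.3)
a=nut();save(cv2.resize(a["img"][165:245,265:365],None,fx=6,fy=6,interpolation=cv2.INTER_CUBIC),"nut1.png")
st()
E
```

```text
down [ 0.  -0.1  0.2]
[(10, -0.7, 1.1), (3, 2.1, -0.1), (-4, 3.2, 0.4), (-11, 3.6, 1.6), (-18, 3.3, 2.0), (-18, 4.2, 1.3)]
 t 49.8 tcp [ 0.5531 -0.087   0.0245] F [ 2.4  4.  -0.5] w 0.1 gf 1.9 j6 -90.0
nut 106 0.058 -176.4
 t 50.8 tcp [ 0.4839 -0.0847  0.0839] F [0.6 0.1 0.5] w 0.6 gf 0.0 j6 -91.0
```

View pics/nut1.png

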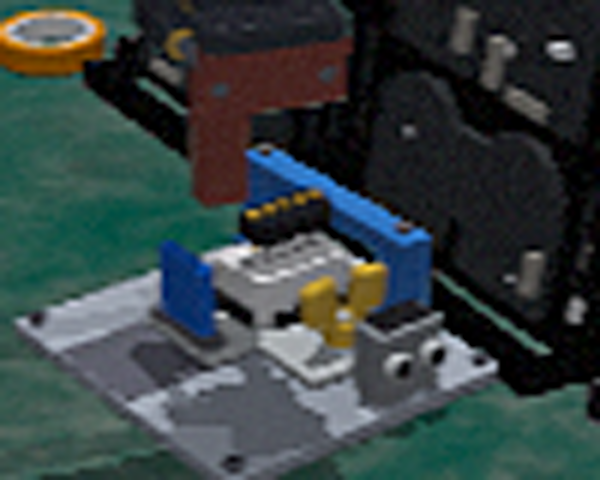

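The nut has turned about 120° (its wings now lie roughly along the lane) and the pallet is still home. Next I push the other wing from the box side, descending stepwise, until the nut is firmly tight.

```bash
python3 - <<'E'
s=open('turn.py').read()
s=s.replace('''    move_l([*pos(a0,s0,HW+extra),ZT],vel=.15);g=fz(2)-f0;''','''    Q=pos(a0,s0,HW+extra);move_l([*Q,.045],vel=.15)
    for zz in np.linspace(.041,ZT,5):
        move_l([*Q,zz],vel=.06);g=fz(2)-f0
        if np.linalg.norm(g)>5: break
    ''').replace("norm(g)>6","norm(g)>5")
open('turn.py','w').write(s)
E
python3 - <<'E'
import turn
from turn import *
turn.HW=.016;turn.OFF=180
print(np.round(inverse_kinematics([*pos(172+FY,.016,.0175),.075],down(172+FY+180))))
for k in(0,):
    turn.OFF=-180
    r=sweep(172+FY,85+FY,.016,.014,.0015,14,6)
T=read_state()["tool_pos"];move_l([T[0]-.06,T[1],.085],vel=.3)
a=nut();save(cv2.resize(a["img"][165:245,265:365],None,fx=6,fy=6,interpolation=cv2.INTER_CUBIC),"nut2.png")
st()
E
```

```text
[-16.  -3.  92.  -0.  91. -14.]
down [-0.9 -0.5  5.2]
touch on the way down
nut 108 0.057 -175.3
 t 54.1 tcp [ 0.4664 -0.1204  0.0839] F [-0.5 -1.2 -0.3] w 0.7 gf 0.0 j6 -16.0
```

View pics/nut2.png

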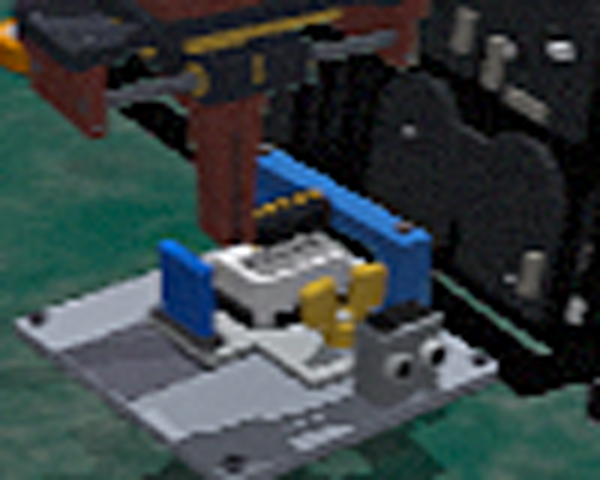

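The descent touched the wing top. The camera angle (wings at about −2° in the fixture frame) shows the nut lags my command, so its axis lies about 2 mm further towards −y. I correct the axis and push wing A on with a fixture-aligned rod (clear of pillar and rack). Then I finish with wing B on the open side, until the stop is felt.

```bash
cat > fin.py <<'E'
import turn
from turn import *
turn.C=C=np.array([.5432,-.1055]);R2=Rz(np.radians(FY))[:2,:2]
def ctr(a,s,ex=0): return C+R2@(s*e(a)+.005*e(a+90)+[-.011,.0133+ex])
D=down(FY+90)
reach([*ctr(6,.017,.002),.06],D);f0=fz(2)
move_l([*ctr(6,.017,.002),.040],vel=.15)
okk=True
for z in(.034,.029,.0245):
    move_l([*ctr(6,.017,.002),z],vel=.08);g=fz(1)-f0
    if np.linalg.norm(g)>5: okk=False;print("touch",z,g.round(1));break
log=[]
if okk:
    for a in(2,-5,-12,-19,-26,-33,-40):
        s=.017+.004*(6-a)/46;move_l([*ctr(a,s),.0245],vel=.03);g=R2.T@(fz(1)-f0)[:2];log.append((a,*g.round(1).tolist()))
        if np.linalg.norm(g)>16: print("force");break
print(log);st()
T=read_state()["tool_pos"];move_l([T[0],T[1]+.002,.0245],vel=.05);move_l([T[0],T[1]+.002,.075],vel=.3)
nut();T=read_state()["tool_pos"];st()
E
python3 fin.py
```

```text
[(2, -0.6, 0.9), (-5, -0.2, 1.0), (-12, 0.1, 3.7), (-19, -0.8, 7.8), (-26, 1.6, 10.0), (-33, 1.9, 10.6), (-40, 3.3, 14.3)]
 t 58.6 tcp [ 0.5514 -0.0969  0.0237] F [ 2.1 15.2 -2. ] w 0.1 gf 7.3 j6 -109.0
nut 147 0.2102 112.3
 t 59.2 tcp [ 0.5518 -0.0956  0.0758] F [ 0.5 -0.5 -0.3] w 0.5 gf 0.0 j6 -109.0
```

```bash
python3 - <<'E'
import turn
from turn import *
turn.C=np.array([.5432,-.1055]);turn.HW=.016;turn.OFF=-180
T=read_state()["tool_pos"];move_l([T[0]-.03,T[1],.08],vel=.3)
r=sweep(152+FY,95+FY,.015,.014,.003,22,7)
nut();st()
E
```

```text
down [0.3 0.1 0.1]
stop by force
[(145, -0.5, 0.2), (138, 0.0, -0.2), (131, 2.3, -0.9), (124, 6.4, -1.3), (117, 12.5, -3.3), (110, 19.7, -4.7), (103, 27.1, -7.9)]
 t 65.5 tcp [ 0.5178 -0.1023  0.0244] F [-24.  -16.8  11. ] w 0.6 gf 14.2 j6 57.0
nut 124 0.2097 162.7
 t 66.2 tcp [ 0.5207 -0.0979  0.0745] F [-0.3 -1.6 -0.2] w 0.4 gf 0.0 j6 57.0
```

The force climbed linearly from about 128° onwards, so the nut is on its dead stop and clamped. The fingers are clear above it, so I hand in.

```bash
python3 -c "
from h import *
print(sign_off());"
```

```text
the job is handed in; nothing more can be done
None
```

I handed the job in at about 66 s, with the block in the nest, the pallet home against the end stop, and the wing nut turned until it felt dead tight. The nut was turned by pushing its wings with the shut fingers, not by pinching, since the gripper only opens fully. During that the gripper's body once pressed on something, most likely the board rack behind the fixture, with about 28 N (limit 40 N). No final picture was checked.

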